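Nest the clean beakers and stack the cups on the tray

ROBOT

A 6-joint arm with a two-finger parallel gripper is mounted at the origin on a cart in front of the work surface, level with it; the furniture and walls round the work are solid. World frame = base frame: x ahead of the robot, y to its left, z up, the work surface at z = 0. Lengths are in mm, angles in rad, forces in N, time in s.
With the tool pointing down it reaches from about 300 to 775 mm from the base axis. Payload 14.6 kg.
Tool frame: the origin (TCP) lies at the very end of the fingers, on their centre line; the grasp point (between the pads) lies 19 mm behind it; z points along the fingers, y is the line along which they close (so a half turn about z gives the same grasp; the last joint's range is limited). The gripper opens to 94 mm and grips with 3 to 60 N. Pads are 16 mm wide; open, the fingers measure 119 mm over their backs; the gripper's body (75 mm by 177 mm) begins 78 mm behind the grasp point.
Start: joints at [1.271, 0.3, 1.521, -0, 1.321, -0.067], TCP at [126.885, 535.154, 205.446] pointing down, gripper open.
Joint ranges: [-3.03, 3.03], [-0.79, 2.21], [0.23, 2.52], [-1.04, 4.18], [0, 3.07], [-2.55, 2.55]. Speed limits (rad/s): [2.22, 2.22, 2.57, 3.14, 3.14, 3.14].

INTERFACE

Orientations are given as [roll, pitch, yaw] about the fixed x, y, z axes, in that order (R = Rz(yaw) Ry(pitch) Rx(roll)).
In Python, from cell import manip, eyes, ticket gives the robot as it stands. The module is installed in compiled form; this text tells all that it offers.
- The arm moves only by the tool arm_command, never from a script. Its argument "plan" is a list of rows, each a list of 5 numbers: the opening, from -1 (shut) to 1 (fully open), then the shift along the tool's x, y, z in m, then the turn about the tool's z in rad. In form: [[jaw, dx, dy, dz, roll], ...]. A call has 1 to 20 rows; each row shifts and turns the commanded pose from where the row before left it, along the tool's axes as they then stand; what a row does not reach is not made up. A row lasts 1/8 s, in which the tool goes at most 62.5 mm and 10.7 degrees, less where a joint would pass 70% of its speed; a pose out of reach is approached as far as the arm can. A call is refused whole if a number of a shift passes 0.0625 or a number of a turn 0.188, either way. A call with a gripper value outside its range is refused whole. The fingers move at their own pace and stop on an object; "newtons" is the grip in N (left out, the last holds). Time passes only in rows, so rows that do not move let the fingers close. It gives the time, the measured TCP pose, the force, the opening and the grip force at its end, in the units of the state.
- manip.read_state(): the state, without advancing time (a new reading comes with each control period).
- eyes.camera(name): name is "scene" or "side" or "wrist"; returns a dict with "img" (480x640x3 uint8, blue, green, red), "z_map" (480x640 float32, mm along the optical axis (not along the pixel's ray), 0 where there is no reading), "fx", "fy", "cx", "cy" (pixels), "dist" ([k1, k2, p1, p2, k3] as OpenCV has them; the pictures are not rectified), "eye" and "orientation" of the camera in the world. Camera axes: x right, y down, z forward; pixel columns grow to the right and rows downward; lengths in mm; the calibration is good to about 2 mm. A picture is of the moment at which its call begins.
- ticket.sign_off(): hands the job in; it is judged then, once.
The state is a dict: "clock": time; "joints": joint angles; "qd": joint speeds; "effort": joint torques, N m; "eef_pos": TCP position; "eef_rot": TCP orientation; "wrist_force": force on the tool from outside, world axes, zero at the start; "moment": the same for the moment, N m; "finger_gap": finger opening in mm; "finger_force": force on a finger pad.
Only numpy, scipy, OpenCV 4.12 (cv2) and the standard library are available. Lean on these libraries where they do the work, as an engineer would, in place of code of your own. Each camera call takes 0.05 s, during which the arm holds its last target. There are 200 camera calls.

TASK

Put the washed vessels away on the grey tray: leave the low steel dish standing on the tray and nest the steel beakers in it, each one standing in the next larger one that is there, from the widest to the narrowest. Set all the white cups upright into one another as a single stack on the tray's floor beside the dish, each fully seated and clear of the dish. Leave the timer, slide box, mouse and tape roll where they are.

Things in the scene. Friction and masses are not known exactly. Their poses are not given: they have to be found in the camera images.
- tray: shallow grey tray, fixed to the bench, 116 mm (its x) by about 340 mm (its y), flat floor 110 x 316 mm whose top is 3 mm above the origin, side walls up to 13 mm. Origin at the centre of its underside, z up; turned up to 0.1 rad. Tall fixed equipment (computer, centrifuge, bottles) stands along the back of the bench beyond x = 0.66 m
- dish: low wide steel dish: straight round cylinder, open at the top, 94 mm outside diameter, 88 mm inside, 45 mm tall, floor 4 mm thick, 0.3 kg, standing loose on the tray's floor from the start. Origin at the centre of its underside, z up
- beaker_large: the widest plain steel beaker: straight round cylinder, open at the top, 66 mm outside diameter, 60 mm inside, 71 mm tall, floor 4 mm thick, 0.07 to 0.2 kg. Origin at the centre of its underside, z up. Stands loose on the bench at the start; may be absent
- beaker_medium: the middle plain steel beaker: straight round cylinder, open at the top, 50 mm outside diameter, 44 mm inside, 97 mm tall, floor 4 mm thick, 0.07 to 0.2 kg. Origin at the centre of its underside, z up. Stands loose on the bench at the start; may be absent
- beaker_small: the narrowest and tallest plain steel beaker: straight round cylinder, open at the top, 34 mm outside diameter, 28 mm inside, 122 mm tall, floor 4 mm thick, 0.07 to 0.2 kg. Origin at the centre of its underside, z up. Stands loose on the bench at the start; may be absent
- cup_a: one of up to four identical white porcelain cups: open at the top, tapered, 38 mm outside diameter at the foot, 64 mm at the rim, wall 2 mm, 75 mm tall, about 0.08 kg; its inner floor lies 30 mm above its underside, so a cup set in another sits 30 mm higher than it and its rim shows 30 mm above the other's. Origin at the centre of its underside, z up. Stands loose on the bench at the start; always present
- cup_b: one of up to four identical white porcelain cups: open at the top, tapered, 38 mm outside diameter at the foot, 64 mm at the rim, wall 2 mm, 75 mm tall, about 0.08 kg; its inner floor lies 30 mm above its underside, so a cup set in another sits 30 mm higher than it and its rim shows 30 mm above the other's. Origin at the centre of its underside, z up. Stands loose on the bench at the start; may be absent
- cup_c: one of up to four identical white porcelain cups: open at the top, tapered, 38 mm outside diameter at the foot, 64 mm at the rim, wall 2 mm, 75 mm tall, about 0.08 kg; its inner floor lies 30 mm above its underside, so a cup set in another sits 30 mm higher than it and its rim shows 30 mm above the other's. Origin at the centre of its underside, z up. Stands loose on the bench at the start; may be absent
- cup_d: one of up to four identical white porcelain cups: open at the top, tapered, 38 mm outside diameter at the foot, 64 mm at the rim, wall 2 mm, 75 mm tall, about 0.08 kg; its inner floor lies 30 mm above its underside, so a cup set in another sits 30 mm higher than it and its rim shows 30 mm above the other's. Origin at the centre of its underside, z up. Stands loose on the bench at the start; may be absent
- timer: white digital bench timer lying flat, 68 x 62 x 19 mm; a loose bystander to be left alone; origin at the centre of its underside
- slide_box: green flat slide box, 90 x 156 x 33 mm; a loose bystander to be left alone; origin at the centre of its underside
- mouse: black computer mouse, 106 x 61 x 36 mm; a loose bystander to be left alone; origin at the centre of its underside
- tape_roll: roll of beige tape lying flat, 98 mm across, 25 mm high; a loose bystander to be left alone; origin at the centre of its underside
There are look-alikes about, which are no part of the job. Leave any green, orange or purple look-alike of the beaker_large alone.

How it is judged:
By the outcome, as a careful person would: the job done as asked, in the order asked, and still so for the second after the job is handed in, with the robot touching nothing.
Of beaker_large, beaker_medium, beaker_small only 2 to 3 are there at a start; the rules pass over those that are not, and their reading is None.
Of cup_b, cup_c, cup_d only 2 to 3 are there at a start; the rules pass over those that are not, and their reading is None.
At some moment in a run one of beaker_large, beaker_medium may be knocked a few centimetres aside while the robot is not near it.
It also fails if it takes over 210 s, if anything falls off the work surface, if the arm or the gripper's body presses on something with over 40 N, if the wrist force passes 120 N, or if a joint passes its speed limit or range.

## Working session

There is one attempt and no reset: what is moved stays moved. The work goes in short steps, Python scripts to look and compute and a tool call to move; the robot and the scene stay as the last step left them, time stands still between calls to the robot, and variables do not carry over. Pictures are saved under pics/ and viewed, at most 14 in all, crops included, and the job is handed in when it is done.

Besides the shell and the picture viewer there is one more tool, called after ">>>" as name(argument=value, ...) on one line, values as JSON. arm_command: Moves the arm, as the interface text tells. Its arguments: {"type":"object","properties":{"plan":{"type":"array"},"newtons":{"type":"number"}},"required":["plan"]}

```bash
mkdir -p pics
cat > h.py <<'E'
import numpy as np, cv2
from cell import manip, eyes, ticket
from scipy.spatial.transform import Rotation as R
def cam(n):
    c=eyes.camera(n); return c
def rot(c):
    o=np.array(c["orientation"],float)
    return o if o.shape==(3,3) else R.from_euler('xyz',o).as_matrix()
def cloud(c):
    h,w=c["z_map"].shape
    K=np.array([[c["fx"],0,c["cx"]],[0,c["fy"],c["cy"]],[0,0,1.]])
    u,v=np.meshgrid(np.arange(w),np.arange(h))
    p=cv2.undistortPoints(np.stack([u,v],-1).reshape(-1,1,2).astype(np.float64),K,np.array(c["dist"],float)).reshape(h,w,2)
    z=c["z_map"].astype(float)
    P=np.dstack([p*z[...,None],z])
    W=P@rot(c).T+np.array(c["eye"]); W[z==0]=np.nan
    return W
E
python3 - <<'E'
from h import *
print(manip.read_state())
for n in("scene","side"):
    c=cam(n); print(n,c["eye"],c["orientation"],c["fx"],c["dist"])
    cv2.imwrite(f"pics/{n}0.png",c["img"]); np.save(f"{n}0.npy",cloud(c))
E
```

```text
{'clock': 0.0, 'joints': array([ 1.27141318e+00,  3.00455661e-01,  1.52160978e+00,  1.17929457e-05,
        1.32069464e+00, -6.65918892e-02]), 'qd': array([-0.0002142 , -0.00062121, -0.00098791,  0.00021109,  0.00279333,
        0.00040838]), 'effort': array([-1.68480554e-03, -5.31812561e+01, -3.52721214e+01,  7.07562268e-02,
        2.46234139e-02, -1.05894815e-04]), 'eef_pos': array([126.79661352, 534.90375162, 204.88266112]), 'eef_rot': array([-3.14042858e+00, -8.90807876e-05,  2.90879842e+00]), 'wrist_force': array([ 0.54327918, -0.21366593, -0.12128604]), 'moment': array([-0.02144239,  0.05786195, -0.04794197]), 'finger_force': 0.0, 'finger_gap': 94.07702797431453}
scene [1015.54797751  516.65522521 1307.80297999] [-2.60888381 -0.01464243  2.3658429 ] 568.1789883504614 [-0.09625435  0.          0.          0.          0.        ]
side [-423.02876977 1242.49486466  858.14303789] [-2.0688367  -0.01425843 -2.52362962] 568.6365333503583 [-0.08229515  0.          0.          0.          0.        ]
```

View pics/scene0.png

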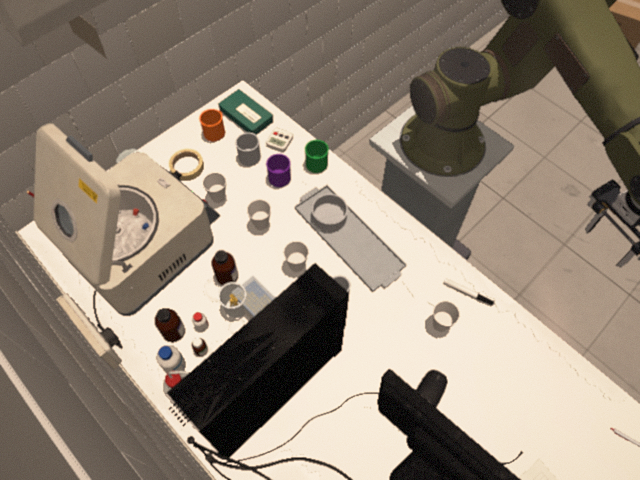

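View pics/side0.png

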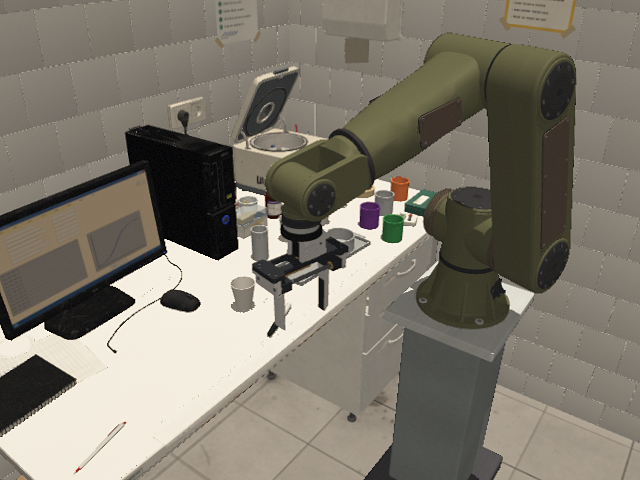

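Scene view: white cups at about (215,187), (259,214), (295,255) and (444,318). The large steel beaker is at (248,150), with look-alikes in orange (212,124), purple (278,170) and green (317,155). The dish is at (329,210) on the tray. Side view: a narrow steel beaker at (260,243), mostly hidden in the scene view at about (340,285).

Run:
```python
from h import *
im=cv2.imread("pics/scene0.png"); a=im[80:340,160:480]; s=cv2.imread("pics/side0.png")[170:330,215:455]
cv2.imwrite("pics/crop0.png",np.vstack([cv2.resize(a,(480,390),interpolation=2),cv2.resize(s,(480,210),interpolation=2)]) if 0 else cv2.resize(a,(738,600),interpolation=2))
cv2.imwrite("pics/crop1.png",cv2.resize(s,(720,480),interpolation=2))
for n in("scene","side"):
    W=np.load(f"{n}0.npy"); im=cv2.imread(f"pics/{n}0.png")
    m=(W[...,2]>15)&(W[...,2]<180)&(W[...,0]>150)&(W[...,0]<680)&(abs(W[...,1])<800)
    # connected by depth-step: erode across edges
    k,l,st,ce=cv2.connectedComponentsWithStats(m.astype(np.uint8),connectivity=4)
    print(n)
    for i in range(1,k):
        if st[i,4]<40: continue
        P=W[l==i]; zt=np.percentile(P[:,2],98); T=P[P[:,2]>zt-6]
        (cx,cy),(w,h),_=cv2.minAreaRect(T[:,:2].astype(np.float32))
        (ex,ey),r=cv2.minEnclosingCircle(T[:,:2].astype(np.float32))
        print(ce[i].round(),st[i,4],"top",zt.round(),"rect c",round(cx),round(cy),"wh",round(w),round(h),"circ",round(ex),round(ey),round(2*r),im[l==i].mean(0).round())
```

```text
scene
[192.  82.] 6616 top 177.0 rect c 415 -614 wh 527 15 circ 415 -614 527 [ 92. 103. 115.]
[246. 122.] 1929 top 73.0 rect c 450 -347 wh 68 67 circ 450 -347 73 [ 98. 115. 103.]
[212. 123.] 592 top 74.0 rect c 468 -490 wh 68 66 circ 468 -490 72 [ 30.  71. 144.]
[279. 138.] 320 top 25.0 rect c 352 -330 wh 69 58 circ 352 -331 77 [160. 187. 205.]
[316. 155.] 601 top 76.0 rect c 331 -195 wh 68 67 circ 332 -196 71 [41. 82. 38.]
[185. 164.] 448 top 121.0 rect c 672 -361 wh 30 17 circ 675 -361 32 [104. 145. 174.]
[278. 169.] 594 top 76.0 rect c 440 -231 wh 68 63 circ 441 -232 72 [79. 39. 76.]
[215. 186.] 535 top 79.0 rect c 604 -302 wh 61 65 circ 603 -302 68 [122. 138. 154.]
[329. 211.] 577 top 53.0 rect c 431 -41 wh 95 94 circ 431 -41 98 [ 98. 106. 115.]
[212. 211.] 131 top 127.0 rect c 678 -230 wh 37 2 circ 678 -230 37 [74. 80. 91.]
[259. 213.] 537 top 79.0 rect c 576 -153 wh 65 59 circ 577 -153 66 [126. 142. 159.]
[295. 255.] 576 top 78.0 rect c 592 3 wh 64 61 circ 592 3 65 [135. 152. 169.]
[343. 282.] 153 top 102.0 rect c 572 148 wh 50 23 circ 581 148 50 [ 99. 108. 118.]
[467. 290.] 14
[... 364 characters left out ...]
36 circ 305 -613 236 [107. 114. 128.]
[369. 190.] 49 top 28.0 rect c 562 -450 wh 19 78 circ 569 -449 78 [103. 140. 160.]
[419. 200.] 421 top 38.0 rect c 366 -468 wh 76 166 circ 359 -467 173 [110. 127. 105.]
[224. 227.] 1297 top 176.0 rect c 671 197 wh 17 102 circ 671 197 102 [20. 17. 18.]
[395. 224.] 591 top 73.0 rect c 328 -195 wh 66 75 circ 325 -193 82 [ 75. 112.  75.]
[260. 240.] 518 top 97.0 rect c 582 146 wh 49 57 circ 582 145 60 [109. 116. 120.]
[343. 235.] 320 top 50.0 rect c 421 -55 wh 70 103 circ 428 -43 103 [112. 119. 122.]
[243. 290.] 599 top 75.0 rect c 447 364 wh 61 68 circ 450 364 71 [127. 139. 148.]
[179. 297.] 399 top 34.0 rect c 590 458 wh 71 36 circ 591 457 72 [38. 40. 43.]
```

View pics/crop0.png

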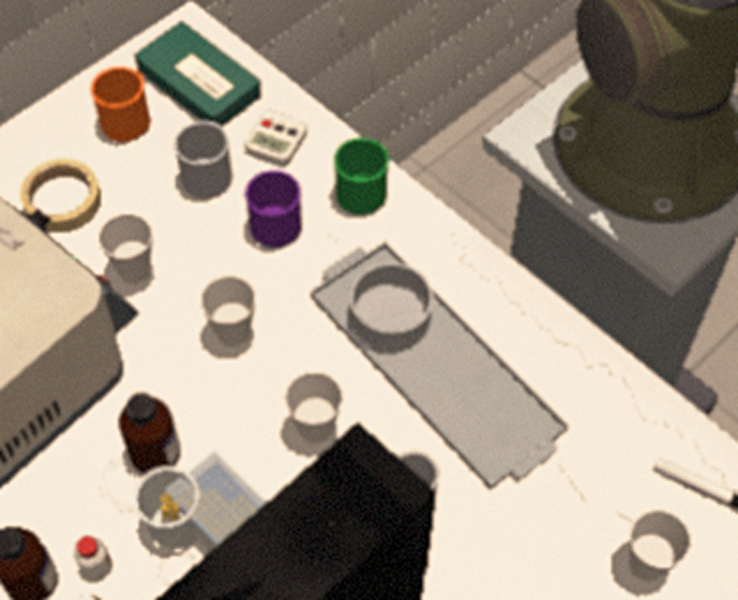

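View pics/crop1.png

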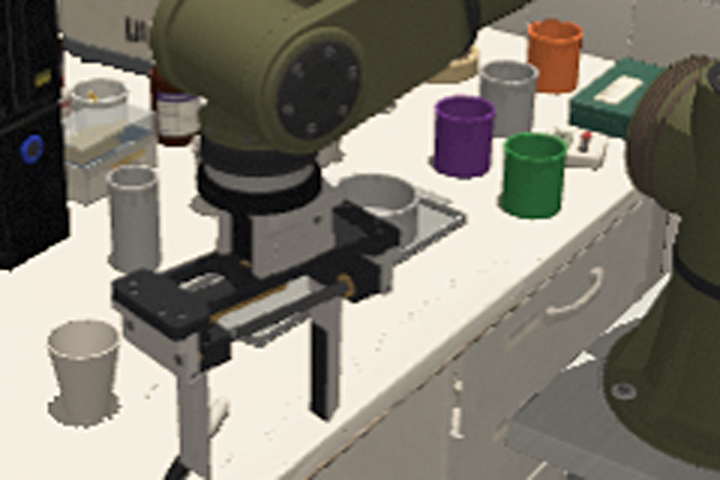

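```bash
cat >> h.py <<'E'
def circ(W,cx,cy,z,r,tol=6,seed=12):
    "fit circle to outer rim points near height z; fixed-ish radius r (mm)"
    from scipy.optimize import least_squares
    P=W.reshape(-1,3); P=P[~np.isnan(P[:,0])]
    d=np.hypot(P[:,0]-cx,P[:,1]-cy)
    Q=P[(d<r+seed)&(abs(P[:,2]-z)<tol)]
    f=least_squares(lambda p:np.hypot(Q[:,0]-p[0],Q[:,1]-p[1])-p[2],[cx,cy,r],loss='soft_l1',f_scale=2.)
    return f.x.round(1),len(Q),np.median(Q[:,2]).round(1)
def go(x,y,z,yaw=np.pi):
    s=manip.read_state(); p=s["eef_pos"]; w=s["eef_rot"][2]
    d=np.array([x,y,z])-p; a=(yaw-w+np.pi/2)%np.pi-np.pi/2
    t=R.from_euler('xyz',[np.pi,0,yaw]).as_matrix().T@d if abs(((yaw-w+np.pi)%(2*np.pi))-np.pi)<1.6 else R.from_euler('xyz',[np.pi,0,yaw+np.pi]).as_matrix().T@d
    print("roll first",round(-a,3),"then tool shift mm",t.round(1),"at",p.round(1))
E
python3 - <<'E'
from h import *
W=np.load("scene0.npy"); S=np.load("side0.npy")
for n,x,y,z,r in[("large",450,-347,71,33),("medium",581,146,97,25),("dish",431,-41,48,47),("A",604,-302,75,32),("B",577,-153,75,32),("C",592,3,75,32),("D",449,366,75,32)]:
    print(n,circ(W,x,y,z,r-1.5),circ(S,x,y,z,r-1.5))
im=cv2.imread("pics/scene0.png").astype(int)
g=im.mean(2); m=(abs(W[...,2]-5)<12)&(g<140)&(g>70)&(W[...,0]>340)&(W[...,0]<520)&(W[...,1]>-130)&(W[...,1]<280)
m=cv2.morphologyEx(m.astype(np.uint8),2,np.ones((5,5)))
k,l,st,_=cv2.connectedComponentsWithStats(m); i=1+st[1:,4].argmax(); P=W[l==i]
print("tray",cv2.minAreaRect(P[:,:2].astype(np.float32)),np.median(P[:,2]))
m=(W[...,2]>60)&(W[...,2]<450)&(W[...,0]<720)&(W[...,0]>500)&(W[...,1]>165)&(W[...,1]<420); P=W[m]; print("computer min x,y",P.min(0),P.max(0), P[P[:,0].argmin()],P[P[:,1].argmin()])
print("bench z",np.nanmedian(W[(abs(W[...,0]-500)<30)&(abs(W[...,1]-150)<30)][:,2]))
go(450,-347,205)
E
```

```text
large (array([ 450. , -346.9,   31.8]), 142, np.float64(70.5)) (array([ 448.7, -346.7,   31. ]), 86, np.float64(69.6))
medium (array([586. , 148.1,  23.4]), 62, np.float64(96.4)) (array([581.8, 145.8,  24. ]), 78, np.float64(95.2))
dish (array([431. , -40.9,  45.8]), 208, np.float64(47.7)) (array([428.4, -40.5,  46.1]), 95, np.float64(45.8))
A (array([ 603.9, -301. ,   30.3]), 119, np.float64(73.3)) (array([ 604. , -302. ,   30.5]), 0, np.float64(nan))
B (array([ 576.3, -152.7,   29.7]), 98, np.float64(74.3)) (array([ 577. , -153. ,   30.5]), 0, np.float64(nan))
C (array([592.5,   3.6,  30.2]), 123, np.float64(73.7)) (array([586.2,  -0. ,  33.1]), 10, np.float64(74.0))
D (array([449.5, 366. ,  29.9]), 127, np.float64(74.5)) (array([447.2, 365.1,  30.4]), 104, np.float64(72.8))
  return _methods._mean(a, axis=axis, dtype=dtype,
  ret = ret.dtype.type(ret / rcount)
Traceback (most recent call last):
ValueError: attempt to get argmax of an empty sequence
```

>>> arm_command(plan=[[1,0,0,0,-0.1165],[1,0,0,0,-0.1165],[1,-0.0325,-0.0285,0,0],[1,-0.0325,-0.0285,0,0],[1,-0.0325,-0.0285,0,0],[1,-0.0325,-0.0285,0,0],[1,-0.0325,-0.0285,0,0],[1,-0.0325,-0.0285,0,0],[1,-0.0325,-0.0285,0,0],[1,-0.0325,-0.0285,0,0],[1,-0.0325,-0.0285,0,0],[1,-0.0325,-0.0285,0,0]], newtons=15)

```text
clock: 1.6
eef_pos: [452.8, 249.1, 205.2]
eef_rot: [-3.141, -0.0, -3.141]
wrist_force: [0.3, -0.2, 0.2]
finger_gap: 94.1
finger_force: 0.0
```

>>> arm_command(plan=[[1,0,-0.04,0,0],[1,0,-0.04,0,0],[1,0,-0.04,0,0],[1,0,-0.04,0,0],[1,0,-0.04,0,0],[1,0,-0.04,0,0],[1,0,-0.04,0,0],[1,0,-0.04,0,0],[1,0,-0.04,0,0],[1,0,-0.04,0,0],[1,0,-0.04,0,0],[1,0,-0.04,0,0],[1,0,-0.04,0,0],[1,0,-0.04,0,0],[1,0,-0.037,0,0],[1,0,0,0,0],[1,0,0,0,0]])

```text
clock: 3.72
eef_pos: [452.0, -346.2, 205.1]
eef_rot: [3.141, -0.001, -3.141]
wrist_force: [-0.5, 0.5, 0.5]
finger_gap: 94.0
finger_force: 0.0
```

Run:
```python
from h import *
c=cam("wrist"); Wr=cloud(c); cv2.imwrite("pics/wrist1.png",c["img"])
print(c["eye"],manip.read_state()["joints"].round(2))
print("large wrist",circ(Wr,450,-347,71,31.5))
s=cam("side"); S=cloud(s); cv2.imwrite("pics/side1.png",s["img"])
print("med side",circ(S,582,146,97,23.5))
c=cam("scene");W=cloud(c);print("large scene",circ(W,450,-347,71,31.5))
im=c["img"].astype(int);g=im.mean(2)
m=(abs(W[...,2]-5)<14)&(g<150)&(W[...,0]>330)&(W[...,0]<520)&(W[...,1]>-130)&(W[...,1]<280)
m=cv2.morphologyEx(m.astype(np.uint8),2,np.ones((3,3)))
k,l,st,_=cv2.connectedComponentsWithStats(m); i=1+st[1:,4].argmax(); P=W[l==i]
print("tray",cv2.minAreaRect(P[:,:2].astype(np.float32)),len(P),np.median(P[:,2]))
go(450,-347,49)
```

```text
[ 386.55469775 -347.45887351  384.91133725] [-0.72  0.34  1.46  0.    1.33 -2.29]
large wrist (array([ 450.7, -352.2,   31.5]), 1337, np.float64(71.4))
med side (array([581. , 146.6,  23.6]), 78, np.float64(95.0))
large scene (array([ 450.1, -347.2,   32.4]), 140, np.float64(70.5))
tray ((354.62738037109375, 10.039825439453125), (71.62080383300781, 48.04228591918945), 89.3899917602539) 205 0.977000668813389
roll first 0.001 then tool shift mm [  2.3  -1.  156.6] at [ 452.3 -346.   205.6]
```

View pics/side1.png

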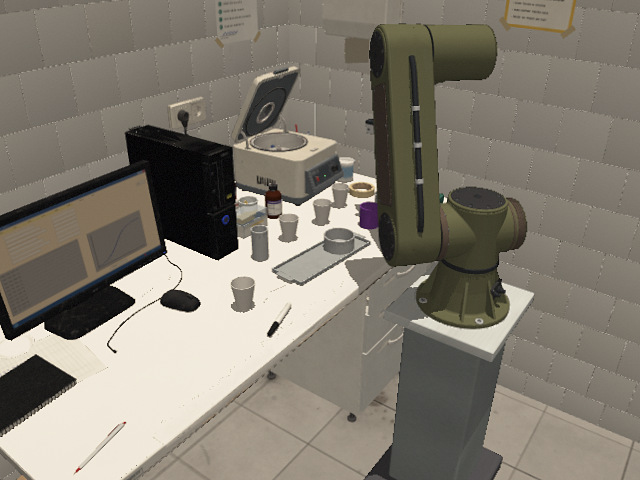

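The side view shows the cups at (242,290), (289,227), (322,211) and (340,193), and the medium beaker at (260,243). There is no small beaker, so I'm grasping the large one now.

>>> arm_command(plan=[[1,0.002,-0.002,0.035,0],[1,0,0,0.04,0],[1,0,0,0.04,0],[1,0,0,0.04,0],[1,0,0,0,0],[-1,0,0,0,0],[-1,0,0,0,0],[-1,0,0,0,0],[-1,0,0,0,0],[-1,0,0,0,0],[-1,0,0,0,0]], newtons=15)

```text
clock: 5.25
eef_pos: [450.5, -349.2, 51.6]
eef_rot: [-3.14, 0.001, -3.141]
wrist_force: [-1.2, 0.6, 6.1]
finger_gap: 65.7
finger_force: 15.0
```

>>> arm_command(plan=[[-1,0,0,-0.02,0],[-1,0,0,-0.03,0],[-1,0,0,-0.03,0],[-1,0,0,-0.03,0],[-1,0,0,0,0],[-1,0,0,0,0]])

```text
clock: 6.0
eef_pos: [449.7, -348.4, 159.2]
eef_rot: [3.141, -0.001, -3.141]
wrist_force: [0.3, 0.5, -1.3]
finger_gap: 65.2
finger_force: 15.0
```

Run:
```python
from h import *
c=cam("scene");W=cloud(c)
print("large held",circ(W,450,-347,manip.read_state()["eef_pos"][2]+22,31.5),"dish",circ(W,431,-41,48,45.5),manip.read_state()["eef_pos"])
s=cam("side"); S=cloud(s); print("dish side",circ(S,431,-41,48,45.5))
g=c["img"].mean(2); np.set_printoptions(suppress=True)
# tray: floor pixels by colour at known pixels
print(g[240,350],W[240,350],g[262,372],W[262,372])
f=np.zeros((482,642),np.uint8); n,_,f,rc=cv2.floodFill(cv2.GaussianBlur(c["img"],(3,3),0),f,(350,240),0,(6,6,6),(6,6,6),4|cv2.FLOODFILL_MASK_ONLY)
P=W[f[1:-1,1:-1]>0]; P=P[~np.isnan(P[:,0])];print("tray",n,rc,cv2.minAreaRect(P[:,:2].astype(np.float32)),P.min(0),P.max(0))
```

```text
large held (array([ 447.7, -345.9,   33.3]), 89, np.float64(179.8)) dish (array([431.2, -41. ,  45.7]), 217, np.float64(47.7)) [ 449.59725687 -348.33294394  158.90890601]
dish side (array([428.7, -40.1,  45.9]), 141, np.float64(46.2))
175.33333333333334 [439.19875274  47.28795181   4.69438108] 169.0 [442.90284073 131.06272225  -0.07306976]
tray 2645 (322, 210, 80, 79) ((437.4779052734375, 90.9434814453125), (236.68853759765625, 106.20980834960938), 84.44740295410156) [375.89796088 -22.28927827  -5.37791309] [498.69726565 209.4418205   51.96441564]
```

>>> arm_command(plan=[[-1,0,0.02,0,0],[-1,0.002,0.034,0,0],[-1,0.002,0.034,0,0],[-1,0.002,0.034,0,0],[-1,0.002,0.034,0,0],[-1,0.002,0.034,0,0],[-1,0.002,0.034,0,0],[-1,0.002,0.034,0,0],[-1,0.0025,0.028,0,0],[-1,0.002,0.02,0,0],[-1,0,0,0,0],[-1,0,0,0,0]])

```text
clock: 7.6
eef_pos: [431.3, -42.9, 160.3]
eef_rot: [-3.142, -0.0, -3.141]
wrist_force: [-0.5, 0.0, -0.9]
finger_gap: 65.3
finger_force: 15.0
```

Run:
```python
from h import *
c=cam("scene");W=cloud(c);z=manip.read_state()["eef_pos"][2]
print("held",circ(W,431,-42,z+19,31.5),"dish",circ(W,431,-41,48,45.5,5))
go(431,-42,60)
c=cam("side");W=cloud(c);print("side held",circ(W,431,-42,z+19,31.5),"dish",circ(W,431,-41,48,45.5,5))
```

```text
held (array([432.2, -40.8,  32.3]), 132, np.float64(179.2)) dish (array([431.1, -40.8,  45.7]), 131, np.float64(47.5))
roll first -0.0 then tool shift mm [  0.4   1.1 100.3] at [431.4 -43.1 160.3]
side held (array([432.6, -39.2,  33.8]), 97, np.float64(178.7)) dish (array([427.9, -41.2,  45.6]), 135, np.float64(46.4))
```

Held beaker and dish agree within 2–3 mm. I'll lower it in and release.

>>> arm_command(plan=[[-1,0.002,0,0.03,0],[-1,0,0,0.03,0],[-1,0,0,0.02,0],[-1,0,0,0.01,0],[-1,0,0,0.01,0],[-1,0,0,0,0],[-1,0,0,0,0]])

```text
clock: 8.57
eef_pos: [429.8, -42.9, 60.9]
eef_rot: [-3.141, 0.001, -3.141]
wrist_force: [-0.3, 0.3, -2.8]
finger_gap: 65.8
finger_force: 15.0
```

>>> arm_command(plan=[[0.75,0,0,0,0],[0.75,0,0,0,0],[0.75,0,0,0,0],[0.75,0,0,-0.02,0],[1,0,0,-0.04,0],[1,0,0,-0.06,0],[1,0,0,-0.06,0],[1,0,0,0,0]])

```text
clock: 9.57
eef_pos: [430.9, -43.0, 244.4]
eef_rot: [-3.14, 0.008, -3.141]
wrist_force: [0.3, 0.2, -0.6]
finger_gap: 93.8
finger_force: 0.0
```

Run:
```python
from h import *
c=cam("scene");W=cloud(c)
print("large",circ(W,431,-42,78,31.5),"dish",circ(W,431,-41,48,45.5,5))
print("med",circ(W,582,146,97,23.5))
c=cam("side");W=cloud(c);print("side large",circ(W,431,-42,78,31.5),"dish",circ(W,431,-41,48,45.5,5))
print("med",circ(W,582,146,97,23.5))
c=cam("wrist");W=cloud(c);print("wrist large",circ(W,431,-42,78,31.5),"dish",circ(W,431,-41,48,45.5,5))
go(583,147,240)
```

```text
large (array([431.3, -40. ,  31.5]), 152, np.float64(77.7)) dish (array([435.5, -38.3,  39.9]), 223, np.float64(48.0))
med (array([586.8, 148. ,  23.9]), 55, np.float64(97.6))
side large (array([429.3, -39.8,  31.4]), 99, np.float64(75.7)) dish (array([427.4, -40.5,  40.3]), 158, np.float64(47.7))
med (array([582.5, 145.9,  23.9]), 77, np.float64(94.0))
wrist large (array([430.2, -43.9,  31.5]), 1123, np.float64(78.2)) dish (array([429.8, -45. ,  45.1]), 1599, np.float64(48.2))
roll first 0.0 then tool shift mm [-153.9  189.7   -0.7] at [429.1 -42.7 239.3]
```

>>> arm_command(plan=[[1,-0.02,0.02,0,0],[1,-0.03,0.037,0,0],[1,-0.03,0.037,0,0],[1,-0.03,0.037,0,0],[1,-0.03,0.037,0,0],[1,-0.012,0.019,0,0],[1,0,0,0,0],[1,0,0,0,0]])

```text
clock: 10.72
eef_pos: [581.0, 143.6, 239.4]
eef_rot: [-3.141, -0.002, 3.142]
wrist_force: [0.1, 0.5, -0.3]
finger_gap: 94.1
finger_force: 0.0
```

Run:
```python
from h import *
c=cam("wrist");W=cloud(c);print("wrist med",circ(W,582,145,97,23.5))
W=W[(W[...,2]>120)];print("tall near",W[np.argsort(np.hypot(W[:,0]-582,W[:,1]-145))[:3]])
go(582,145,75)
```

```text
wrist med (array([585.7, 144.2,  23.6]), 931, np.float64(97.4))
tall near [[563.68622194 144.6862746  362.71075486]
 [563.7419028  146.99992925 363.81806735]
 [563.66096216 146.0466053  362.74226309]]
roll first -0.0 then tool shift mm [ -1.    1.6 164.9] at [581.  143.4 239.9]
```

>>> arm_command(plan=[[1,-0.003,0.001,0.04,0],[1,0,0,0.045,0],[1,0,0,0.045,0],[1,0,0,0.035,0],[1,0,0,0,0],[-1,0,0,0,0],[-1,0,0,0,0],[-1,0,0,0,0],[-1,0,0,0,0],[-1,0,0,0,0],[-1,0,0,0,0],[-1,0,0,0,0]])

```text
clock: 12.28
eef_pos: [584.5, 145.3, 75.6]
eef_rot: [3.142, 0.0, -3.141]
wrist_force: [-0.6, 0.4, 2.8]
finger_gap: 50.1
finger_force: 15.0
```

>>> arm_command(plan=[[-1,0,0,-0.02,0],[-1,0,0,-0.04,0],[-1,0,0,-0.04,0],[-1,0,0,-0.04,0],[-1,0,0,-0.02,0],[-1,0,0,0,0],[-1,0,0,0,0]])

```text
clock: 13.15
eef_pos: [584.1, 145.2, 233.9]
eef_rot: [-3.141, -0.002, -3.141]
wrist_force: [-0.5, 0.1, -1.1]
finger_gap: 49.9
finger_force: 15.0
```

Run:
```python
from h import *
go(431,-43,235)
c=cam("scene");W=cloud(c);z=manip.read_state()["eef_pos"][2]
print("large",circ(W,431,-42,78,31.5),"held",circ(W,584,145,z+21,23.5))
c=cam("wrist");W=cloud(c);print("wrist held",circ(W,584,145,z+22,23.5,8))
c=cam("side");W=cloud(c);print("side held",circ(W,584,145,z+22,23.5,8))
```

```text
roll first 0.0 then tool shift mm [ 153.1 -188.2   -1.1] at [584.1 145.2 233.9]
large (array([431. , -42. ,  31.5]), 0, np.float64(nan)) held (array([585. , 147.7,  25. ]), 123, np.float64(255.6))
wrist held (array([584.1, 144.1,  23.8]), 4038, np.float64(255.5))
side held (array([582.8, 146.8,  26.1]), 107, np.float64(254.4))
  return _methods._mean(a, axis=axis, dtype=dtype,
  ret = ret.dtype.type(ret / rcount)
```

>>> arm_command(plan=[[-1,0.02,-0.02,0,0],[-1,0.03,-0.037,0,0],[-1,0.03,-0.037,0,0],[-1,0.03,-0.037,0,0],[-1,0.03,-0.037,0,0],[-1,0.014,-0.02,0,0],[-1,0,0,0,0],[-1,0,0,0,0]])

```text
clock: 14.3
eef_pos: [430.8, -42.4, 235.3]
eef_rot: [3.141, -0.0, -3.141]
wrist_force: [-0.2, 0.3, -0.2]
finger_gap: 49.9
finger_force: 15.0
```

Run:
```python
from h import *
go(430,-43,86)
c=cam("scene");W=cloud(c);z=manip.read_state()["eef_pos"][2]
print("large",circ(W,431,-42,78,31.5),"held",circ(W,430,-42,z+21,23.5))
c=cam("side");W=cloud(c);print("side held",circ(W,430,-42,z+20,23.5),"large",circ(W,431,-42,77,31.5))
```

```text
roll first 0.0 then tool shift mm [  0.8  -0.6 149.3] at [430.8 -42.4 235.3]
large (array([431.4, -39.8,  31.6]), 144, np.float64(77.9)) held (array([432.5, -40.1,  24.6]), 110, np.float64(256.4))
side held (array([436.2, -37.4,  28.4]), 81, np.float64(254.8)) large (array([428.9, -40. ,  32.2]), 113, np.float64(75.3))
```

>>> arm_command(plan=[[-1,0.001,0,0.03,0],[-1,0,0,0.03,0],[-1,0,0,0.02,0],[-1,0,0,0.02,0],[-1,0,0,0.02,0],[-1,0,0,0.015,0],[-1,0,0,0.008,0],[-1,0,0,0.004,0],[-1,0,0,0,0],[-1,0,0,0,0]])

```text
clock: 15.65
eef_pos: [429.8, -42.8, 88.9]
eef_rot: [-3.141, 0.001, -3.141]
wrist_force: [-0.8, -0.6, 0.1]
finger_gap: 49.7
finger_force: 15.0
```

>>> arm_command(plan=[[-1,0,0,0.001,0],[0.6,0,0,0,0],[0.6,0,0,0,0],[0.6,0,0,0,0],[0.6,0,0,-0.02,0],[1,0,0,-0.04,0],[1,0,0,-0.05,0],[1,0,0,-0.05,0],[1,0,0,0,0]])

```text
clock: 16.77
eef_pos: [430.6, -43.0, 250.6]
eef_rot: [-3.14, 0.006, -3.141]
wrist_force: [-0.7, 1.3, -0.4]
finger_gap: 94.3
finger_force: 0.0
```

Run:
```python
from h import *
c=cam("scene");W=cloud(c);np.set_printoptions(suppress=True)
print("med",circ(W,431,-41,108,23.5),"large",circ(W,431,-42,78,31.5,4))
for n,x,y in[("A",604,-302),("B",577,-153),("C",592,3),("D",449,366)]: print(n,circ(W,x,y,75,30.5))
# tray outline: pixels low in brightness vs bench
im=c["img"]; cv2.imwrite("pics/tray.png",cv2.resize(im[170:310,270:450],(720,560),interpolation=2))
for u,v in[(297,222),(325,188),(380,288),(403,262),(300,222),(385,285)]: print(u,v,W[v,u].round(0))
go(577,-154,200)
```

```text
med (array([431.9, -40.1,  23.6]), 115, np.float64(107.4)) large (array([433.4, -37.6,  28.4]), 125, np.float64(78.4))
A (array([ 603.3, -300.9,   30.5]), 119, np.float64(73.9))
B (array([ 576.3, -153. ,   29.8]), 100, np.float64(73.2))
C (array([592.7,   3.8,  30.4]), 112, np.float64(75.2))
D (array([450.1, 366.3,  29.8]), 128, np.float64(75.0))
297 222 [498. -95.  -5.]
325 188 [ 373. -115.   10.]
380 288 [480. 194.  -6.]
403 262 [392. 191.  15.]
300 222 [494. -87.  -1.]
385 285 [473. 202.  14.]
roll first 0.0 then tool shift mm [-147.1 -111.1   48.3] at [429.9 -42.9 248.3]
```

View pics/tray.png

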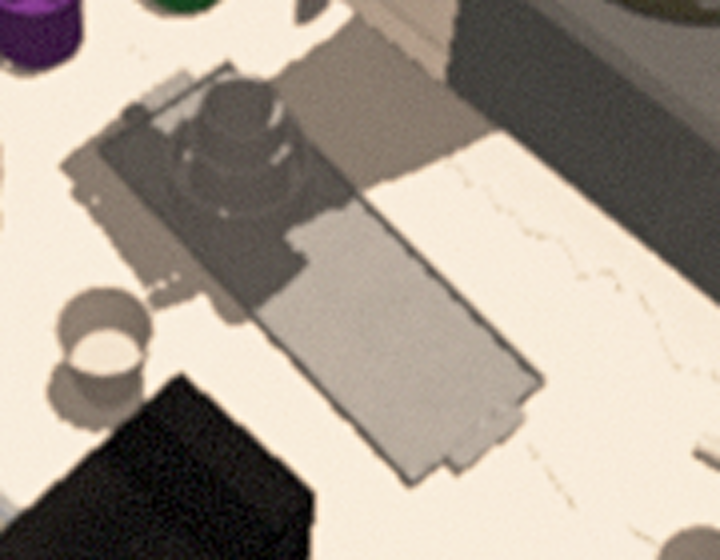

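The picture shows the medium beaker in the large one in the dish, all upright near (240,140), with the tray free beyond them. Next are the cups, starting with C.

>>> arm_command(plan=[[1,-0.02,0.006,0,0],[1,-0.035,0.01,0,0],[1,-0.035,0.01,0.02,0],[1,-0.035,0.01,0.03,0],[1,-0.027,0.0085,0.03,0],[1,-0.01,0,0.018,0],[1,0,0,0,0],[1,0,0,0,0]])

```text
clock: 17.82
eef_pos: [591.1, 1.6, 149.6]
eef_rot: [3.142, -0.0, -3.142]
wrist_force: [0.1, 0.1, 0.4]
finger_gap: 94.1
finger_force: 0.0
```

Run:
```python
from h import *
c=cam("wrist");W=cloud(c);print("wrist C",circ(W,592,1.5,74,30.5))
go(592,1.5,53)
```

```text
wrist C (array([ 5.917e+02, -3.000e-01,  3.000e+01]), 1539, np.float64(74.6))
roll first 0.0 then tool shift mm [-0.7 -0.1 97.1] at [591.3   1.6 150.1]
```

>>> arm_command(plan=[[1,0,-0.001,0.03,0],[1,0,0,0.03,0],[1,0,0,0.025,0],[1,0,0,0.012,0],[1,0,0,0,0],[-1,0,0,0,0],[-1,0,0,0,0],[-1,0,0,0,0],[-1,0,0,0,0],[-1,0,0,0,0],[-1,0,0,0,0]])

```text
clock: 19.25
eef_pos: [591.7, 0.8, 52.8]
eef_rot: [3.142, 0.001, -3.141]
wrist_force: [-0.3, 0.9, 5.4]
finger_gap: 62.4
finger_force: 15.0
```

>>> arm_command(plan=[[-1,0,0,-0.01,0],[-1,0,0,-0.03,0],[-1,0,0,-0.03,0],[-1,0,0,0,0],[-1,0,0,0,0]])

```text
clock: 19.88
eef_pos: [591.0, 0.7, 121.5]
eef_rot: [3.142, -0.001, -3.141]
wrist_force: [0.6, -0.0, -1.6]
finger_gap: 62.5
finger_force: 15.0
```

Run:
```python
from h import *
z=manip.read_state()["eef_pos"][2]
c=cam("wrist");W=cloud(c);print("held",circ(W,592,1.5,z+22,30.5,9))
c=cam("scene");W=cloud(c);print("held",circ(W,592,1.5,z+22,30.5,9))
cv2.imwrite("pics/held.png",c["img"][190:310,240:400].repeat(4,0).repeat(4,1))
go(438,120,125)
```

```text
held (array([ 5.901e+02, -3.000e-01,  3.030e+01]), 3957, np.float64(143.3))
held (array([591.3,   3.5,  31.1]), 103, np.float64(142.2))
roll first 0.0 then tool shift mm [152.9 119.3  -3.9] at [590.9   0.7 121.1]
```

View pics/held.png

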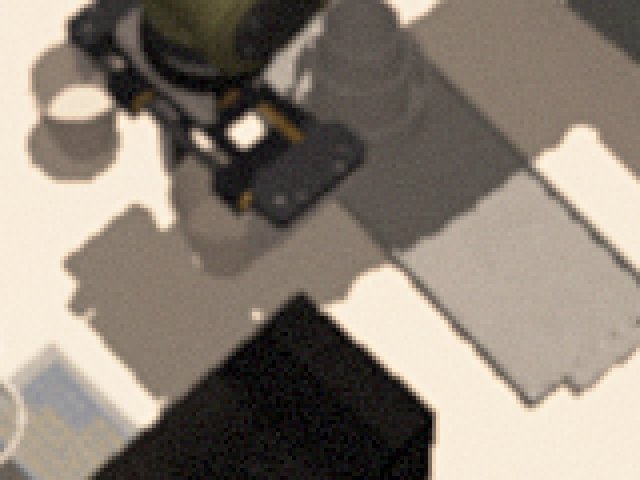

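The held cup hangs straight near (225,220). Carrying it to the tray.

>>> arm_command(plan=[[-1,0.02,0.015,0,0],[-1,0.03,0.023,0,0],[-1,0.03,0.023,0,0],[-1,0.03,0.023,0,0],[-1,0.028,0.023,0,0],[-1,0.015,0.012,0,0],[-1,0,0,0.03,0],[-1,0,0,0.02,0],[-1,0,0,0.01,0],[-1,0,0,0,0],[-1,0,0,0,0]])

```text
clock: 21.35
eef_pos: [438.9, 119.7, 63.0]
eef_rot: [3.141, 0.001, -3.142]
wrist_force: [0.2, 0.5, -0.4]
finger_gap: 62.6
finger_force: 15.0
```

>>> arm_command(plan=[[-1,0,0,0.004,0],[-1,0,0,0.0025,0],[-1,0,0,0,0],[-1,0,0,0,0],[0.7,0,0,0,0],[0.7,0,0,0,0],[0.7,0,0,0,0],[0.7,0,0,-0.02,0],[1,0,0,-0.04,0],[1,0,0,-0.06,0],[1,0,0,-0.03,0],[1,0,0,0,0],[1,0,0,0,0]])

```text
clock: 22.98
eef_pos: [438.1, 119.6, 204.9]
eef_rot: [-3.141, -0.001, -3.141]
wrist_force: [-0.6, -0.7, -0.3]
finger_gap: 94.1
finger_force: 0.0
```

Run:
```python
from h import *
c=cam("wrist");W=cloud(c);print("base wrist",circ(W,438,119,78,30.5))
c=cam("scene");W=cloud(c);print("base",circ(W,438,121,78,30.5),"med",circ(W,431,-41,108,23.5))
cv2.imwrite("pics/base.png",cv2.resize(c["img"][170:310,270:450],(720,560),interpolation=2))
go(576,-155,150)
```

```text
base wrist (array([438.8, 118.5,  30.1]), 975, np.float64(77.6))
base (array([439.6, 122.6,  30.3]), 114, np.float64(77.7)) med (array([432.2, -39.9,  23.6]), 119, np.float64(108.4))
roll first 0.0 then tool shift mm [-138.  -274.6   54.7] at [438.  119.6 204.7]
```

>>> arm_command(plan=[[1,-0.02,-0.02,0,0],[1,-0.025,-0.035,0,0],[1,-0.025,-0.045,0,0],[1,-0.025,-0.045,0,0],[1,-0.02,-0.045,0,0],[1,-0.013,-0.045,0.02,0],[1,-0.01,-0.03,0.02,0],[1,0,-0.01,0.015,0],[1,0,0,0,0],[1,0,0,0,0]])

```text
clock: 24.32
eef_pos: [576.6, -154.2, 151.7]
eef_rot: [-3.142, 0.001, -3.14]
wrist_force: [0.1, -0.0, 0.1]
finger_gap: 94.2
finger_force: 0.0
```

Run:
```python
from h import *
c=cam("wrist");W=cloud(c);print("wrist B",circ(W,576,-155,74,30.5))
go(576,-155,53)
```

```text
wrist B (array([ 575.8, -157.7,   30. ]), 1503, np.float64(74.7))
roll first 0.001 then tool shift mm [ 0.8 -0.7 98.9] at [ 576.8 -154.3  151.9]
```

>>> arm_command(plan=[[1,0.001,-0.0015,0.03,0],[1,0,0,0.03,0],[1,0,0,0.025,0],[1,0,0,0.014,0],[1,0,0,0,0],[-1,0,0,0,0],[-1,0,0,0,0],[-1,0,0,0,0],[-1,0,0,0,0],[-1,0,0,0,0],[-1,0,0,0,0],[-1,0,0,-0.02,0],[-1,0,0,-0.04,0],[-1,0,0,-0.04,0],[-1,0,0,-0.03,0],[-1,0,0,0,0],[-1,0,0,0,0]])

```text
clock: 26.5
eef_pos: [575.0, -156.6, 180.2]
eef_rot: [3.141, -0.002, -3.141]
wrist_force: [0.2, -0.1, -1.2]
finger_gap: 61.6
finger_force: 14.9
```

Run:
```python
from h import *
z=manip.read_state()["eef_pos"][2]
c=cam("wrist");W=cloud(c);print("held",circ(W,576,-156,z+22,30.5,9))
go(438.8,119.6,182)
```

```text
held (array([ 574.1, -157.7,   30.2]), 3982, np.float64(202.4))
roll first 0.0 then tool shift mm [136.1 276.2  -2. ] at [ 574.9 -156.6  180. ]
```

>>> arm_command(plan=[[-1,0.01,0.02,0,0],[-1,0.012,0.035,0,0],[-1,0.015,0.04,0,0],[-1,0.02,0.045,0,0],[-1,0.02,0.045,0,0],[-1,0.025,0.045,0,0],[-1,0.022,0.03,0,0],[-1,0.012,0.016,0,0],[-1,0,0,0,0],[-1,0,0,0,0]])

```text
clock: 27.8
eef_pos: [439.7, 118.7, 181.4]
eef_rot: [-3.141, -0.001, -3.142]
wrist_force: [-0.3, -0.9, -0.7]
finger_gap: 61.5
finger_force: 14.9
```

Run:
```python
from h import *
z=manip.read_state()["eef_pos"][2]
c=cam("scene");W=cloud(c);print("base",circ(W,438,121,77,30.5,5),"held",circ(W,438,121,z+21,30.5))
go(438.8,119.6,88)
```

```text
base (array([439.5, 122.1,  30.2]), 75, np.float64(76.3)) held (array([439.8, 122.2,  31.3]), 127, np.float64(202.8))
roll first -0.0 then tool shift mm [ 0.9  1.  93.5] at [439.7 118.6 181.5]
```

>>> arm_command(plan=[[-1,0,0.001,0.03,0],[-1,0,0,0.03,0],[-1,0,0,0.02,0],[-1,0,0,0.01,0],[-1,0,0,0.004,0],[-1,0,0,0,0],[-1,0,0,0,0]])

```text
clock: 28.72
eef_pos: [439.8, 120.3, 88.5]
eef_rot: [3.141, 0.001, -3.141]
wrist_force: [0.4, -0.9, -1.1]
finger_gap: 61.7
finger_force: 14.9
```

>>> arm_command(plan=[[-1,0,0,0.002,0],[-1,0,0,0,0],[0.7,0,0,0,0],[0.7,0,0,0,0],[0.7,0,0,0,0],[0.7,0,0,-0.02,0],[1,0,0,-0.04,0],[1,0,0,-0.06,0],[1,0,0,0,0],[1,0,0,0,0]])

```text
clock: 29.98
eef_pos: [439.2, 120.2, 205.3]
eef_rot: [-3.141, -0.001, -3.141]
wrist_force: [0.4, 0.2, 0.2]
finger_gap: 93.9
finger_force: 0.0
```

Run:
```python
from h import *
c=cam("wrist");W=cloud(c);print("stack wrist",circ(W,438,119,108,30.5))
c=cam("scene");W=cloud(c);print("stack",circ(W,438,121,107,30.5),"med",circ(W,431,-41,108,23.5))
print("A",circ(W,603,-301,75,30.5))
go(602.5,-303.5,160)
```

```text
stack wrist (array([439.7, 119.3,  30.1]), 1192, np.float64(107.6))
stack (array([440.4, 123.1,  30. ]), 122, np.float64(106.7)) med (array([432. , -39.8,  23.9]), 111, np.float64(108.3))
A (array([ 603.8, -300.9,   30.3]), 117, np.float64(73.8))
roll first 0.0 then tool shift mm [-163.6 -423.6   44.6] at [438.9 120.1 204.6]
```

Two cups are seated, with the rim at 108 mm as expected. Next is cup A.

>>> arm_command(plan=[[1,-0.02,-0.02,0,0],[1,-0.025,-0.035,0,0],[1,-0.025,-0.045,0,0],[1,-0.025,-0.045,0,0],[1,-0.02,-0.045,0,0],[1,-0.014,-0.045,0,0],[1,-0.01,-0.045,0,0],[1,-0.01,-0.045,0,0],[1,-0.01,-0.04,0.015,0],[1,-0.005,-0.035,0.015,0],[1,0,-0.0235,0.015,0],[1,0,0,0,0],[1,0,0,0,0]])

```text
clock: 31.7
eef_pos: [603.7, -302.3, 161.3]
eef_rot: [3.141, 0.0, -3.141]
wrist_force: [-0.2, 0.9, 0.2]
finger_gap: 94.0
finger_force: 0.0
```

Run:
```python
from h import *
c=cam("wrist");W=cloud(c);print("wrist A",circ(W,603,-304,74,30.5), manip.read_state()["joints"].round(2))
V=W[(W[...,2]>100)&(W[...,2]<250)];print("tall",V[np.argsort(np.hypot(V[:,0]-603,V[:,1]+304))[:2]])
go(603,-304,53)
```

```text
wrist A (array([ 604.1, -305.8,   30. ]), 1390, np.float64(74.7)) [-0.52  0.62  1.17  0.    1.36 -2.09]
tall [[ 601.44576218 -349.64341153  172.16956776]
 [ 600.58956123 -349.61621566  208.87290338]]
roll first 0.001 then tool shift mm [  0.9  -1.8 108.7] at [ 603.9 -302.2  161.7]
```

>>> arm_command(plan=[[1,0,-0.002,0.03,0],[1,0,0,0.03,0],[1,0,0,0.03,0],[1,0,0,0.0185,0],[1,0,0,0,0],[-1,0,0,0,0],[-1,0,0,0,0],[-1,0,0,0,0],[-1,0,0,0,0],[-1,0,0,0,0],[-1,0,0,0,0],[-1,0,0,-0.02,0],[-1,0,0,-0.04,0],[-1,0,0,-0.04,0],[-1,0,0,-0.04,0],[-1,0,0,-0.015,0],[-1,0,0,0,0],[-1,0,0,0,0]])

```text
clock: 34.0
eef_pos: [603.1, -305.0, 205.5]
eef_rot: [3.14, -0.002, -3.141]
wrist_force: [0.4, -0.3, -1.0]
finger_gap: 62.3
finger_force: 15.6
```

Run:
```python
from h import *
z=manip.read_state()["eef_pos"][2]
c=cam("wrist");W=cloud(c);print("held",circ(W,604,-304,z+22,30.5,9))
go(439.5,120,205)
```

```text
held (array([ 602.4, -306.1,   30.3]), 3907, np.float64(227.3))
roll first 0.0 then tool shift mm [163.6 425.    0.5] at [ 603.1 -305.   205.5]
```

>>> arm_command(plan=[[-1,0,0.02,0,0],[-1,0.005,0.035,0,0],[-1,0.01,0.045,0,0],[-1,0.01,0.045,0,0],[-1,0.01,0.045,0,0],[-1,0.015,0.045,0,0],[-1,0.02,0.045,0,0],[-1,0.025,0.045,0,0],[-1,0.025,0.045,0,0],[-1,0.025,0.035,0,0],[-1,0.0185,0.02,0,0],[-1,0,0,0,0],[-1,0,0,0,0]])

```text
clock: 35.67
eef_pos: [439.9, 119.7, 207.3]
eef_rot: [-3.141, 0.0, -3.141]
wrist_force: [-0.2, 0.1, -1.1]
finger_gap: 61.5
finger_force: 15.6
```

Run:
```python
from h import *
z=manip.read_state()["eef_pos"][2]
c=cam("scene");W=cloud(c);print("stack",circ(W,439,121,107,30.5,5),"held",circ(W,438,121,z+21,30.5))
go(439.5,120.1,118)
```

```text
stack (array([440.1, 123.1,  30.2]), 74, np.float64(107.2)) held (array([441.3, 121.9,  30.4]), 128, np.float64(228.5))
roll first -0.0 then tool shift mm [ 0.6  0.7 89.3] at [440.1 119.4 207.3]
```

>>> arm_command(plan=[[-1,0.001,0.001,0.03,0],[-1,0,0,0.03,0],[-1,0,0,0.016,0],[-1,0,0,0.01,0],[-1,0,0,0.004,0],[-1,0,0,0,0],[-1,0,0,0,0]])

```text
clock: 36.6
eef_pos: [439.3, 120.7, 118.0]
eef_rot: [3.141, 0.001, -3.141]
wrist_force: [-0.5, -0.1, -1.6]
finger_gap: 62.0
finger_force: 15.6
```

>>> arm_command(plan=[[-1,0,0,0.002,0],[-1,0,0,0,0],[0.7,0,0,0,0],[0.7,0,0,0,0],[0.7,0,0,0,0],[0.7,0,0,-0.02,0],[1,0,0,-0.04,0],[1,0,0,-0.06,0],[1,0,0,0,0],[1,0,0,0,0]])

```text
clock: 37.85
eef_pos: [438.7, 120.7, 234.7]
eef_rot: [-3.141, -0.001, -3.141]
wrist_force: [0.1, -0.5, -0.6]
finger_gap: 94.2
finger_force: 0.0
```

Run:
```python
from h import *
c=cam("wrist");W=cloud(c);print("stack wrist",circ(W,439,119,138,30.5))
c=cam("scene");W=cloud(c);print("stack",circ(W,439,121,137,30.5),"med",circ(W,431,-41,108,23.5))
print("D",circ(W,450,366,75,30.5))
go(449.5,363.5,160)
```

```text
stack wrist (array([439.6, 120.2,  30.1]), 1189, np.float64(137.6))
stack (array([440.5, 123.7,  30. ]), 130, np.float64(136.9)) med (array([432.1, -40. ,  23.6]), 122, np.float64(107.7))
D (array([450. , 366.1,  29.7]), 137, np.float64(75.0))
roll first 0.0 then tool shift mm [-11.  242.9  74.1] at [438.5 120.6 234.1]
```

>>> arm_command(plan=[[1,0,0.02,0,0],[1,-0.002,0.04,0,0],[1,-0.003,0.045,0,0],[1,-0.003,0.045,0,0],[1,-0.003,0.045,0.02,0],[1,0,0.03,0.03,0],[1,0,0.018,0.024,0],[1,0,0,0,0],[1,0,0,0,0]])

```text
clock: 39.08
eef_pos: [450.1, 363.2, 161.9]
eef_rot: [-3.142, 0.0, 3.142]
wrist_force: [0.2, -0.4, 1.3]
finger_gap: 94.0
finger_force: 0.0
```

Run:
```python
from h import *
c=cam("wrist");W=cloud(c);print("wrist D",circ(W,449.5,363,74,30.5))
go(449.5,363.5,53)
```

```text
wrist D (array([450.5, 363.2,  30. ]), 1393, np.float64(74.7))
roll first -0.0 then tool shift mm [  0.8   0.3 109.4] at [450.3 363.2 162.4]
```

Lift must clear 138 mm plus 53, so I'll lift to about 235.

>>> arm_command(plan=[[1,0,0,0.03,0],[1,0,0,0.03,0],[1,0,0,0.03,0],[1,0,0,0.019,0],[1,0,0,0,0],[-1,0,0,0,0],[-1,0,0,0,0],[-1,0,0,0,0],[-1,0,0,0,0],[-1,0,0,0,0],[-1,0,0,0,0],[-1,0,0,-0.02,0],[-1,0,0,-0.04,0],[-1,0,0,-0.045,0],[-1,0,0,-0.045,0],[-1,0,0,-0.03,0],[-1,0,0,0,0],[-1,0,0,0,0]])

```text
clock: 41.38
eef_pos: [449.5, 363.4, 230.8]
eef_rot: [-3.14, -0.002, -3.141]
wrist_force: [0.1, 0.1, -1.5]
finger_gap: 61.5
finger_force: 14.9
```

Run:
```python
from h import *
z=manip.read_state()["eef_pos"][2]
c=cam("wrist");W=cloud(c);print("held",circ(W,450,363,z+22,30.5,9))
go(439.8,121,235)
```

```text
held (array([448.9, 362.3,  30.3]), 3895, np.float64(252.6))
roll first 0.0 then tool shift mm [   9.7 -242.4   -4.4] at [449.5 363.4 230.6]
```

>>> arm_command(plan=[[-1,0,-0.02,-0.004,0],[-1,0.002,-0.04,0,0],[-1,0.003,-0.045,0,0],[-1,0.003,-0.045,0,0],[-1,0.0015,-0.045,0,0],[-1,0,-0.03,0,0],[-1,0,-0.017,0,0],[-1,0,0,0,0],[-1,0,0,0,0]])

```text
clock: 42.55
eef_pos: [440.4, 122.3, 236.3]
eef_rot: [3.141, -0.0, -3.141]
wrist_force: [0.2, -0.0, -1.0]
finger_gap: 61.7
finger_force: 14.9
```

Run:
```python
from h import *
z=manip.read_state()["eef_pos"][2]
c=cam("scene");W=cloud(c);print("stack",circ(W,439,121,137,30.5,5),"held",circ(W,438,121,z+21,30.5))
go(439.5,121,148)
```

```text
stack (array([440.5, 124.1,  29.9]), 80, np.float64(137.8)) held (array([442.2, 124.2,  30.3]), 134, np.float64(257.1))
roll first 0.001 then tool shift mm [ 0.9 -1.4 88.3] at [440.4 122.4 236.3]
```

>>> arm_command(plan=[[-1,0.001,-0.001,0.03,0],[-1,0,0,0.03,0],[-1,0,0,0.016,0],[-1,0,0,0.01,0],[-1,0,0,0.003,0],[-1,0,0,0,0],[-1,0,0,0,0]])

```text
clock: 43.48
eef_pos: [439.7, 120.8, 148.0]
eef_rot: [3.141, 0.001, -3.141]
wrist_force: [-0.6, 0.1, -1.4]
finger_gap: 61.8
finger_force: 14.9
```

>>> arm_command(plan=[[0.7,0,0,0,0],[0.7,0,0,0,0],[0.7,0,0,0,0],[0.7,0,0,-0.02,0],[1,0,0,-0.04,0],[1,0,0,-0.05,0],[1,0,0,-0.05,0],[1,0,0,0,0],[1,0,0,0,0]])

```text
clock: 44.6
eef_pos: [439.2, 120.6, 306.5]
eef_rot: [-3.141, -0.001, -3.141]
wrist_force: [0.2, 0.0, -0.3]
finger_gap: 93.9
finger_force: 0.0
```

Run:
```python
from h import *
c=cam("wrist");W=cloud(c);print("stack wrist",circ(W,439,120,168,30.5))
c=cam("scene");W=cloud(c);print("stack",circ(W,439,123,167,30.5),"med",circ(W,431,-41,108,23.5))
a=c["img"][100:320,170:470]
c=cam("side");b=c["img"][180:320,220:400]
cv2.imwrite("pics/end.png",np.hstack([cv2.resize(a,(400,300)),cv2.resize(b,(386,300))]))
```

```text
stack wrist (array([440.2, 120.1,  30.1]), 894, np.float64(167.6))
stack (array([440.8, 123.7,  30. ]), 138, np.float64(167.0)) med (array([432.1, -40. ,  24. ]), 116, np.float64(108.3))
```

View pics/end.png

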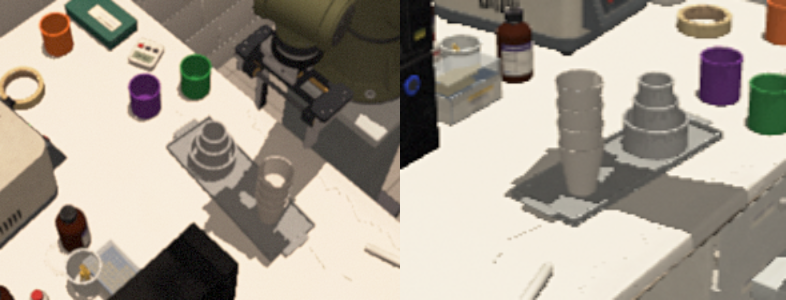

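Both views show the four-cup stack upright, at (270,190) left and (580,130) right. The dish with its nested beakers stands at (212,155) and (655,115). No small beaker is present in either view.

```bash
python3 -c "
from h import *
print(ticket.sign_off())"
```

```text
the job is handed in; nothing more can be done
None
```

I handed the job in at about 45 s on the robot's clock: the large and medium beakers are nested in the dish (I found no small beaker), all four cups are stacked and seated on the tray clear of the dish, and I left the bystanders and look-alikes alone; the hand-in returned no verdict.

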